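# Stand the right bottle in the three-ring stand

### The job

Of the three white-capped amber sample bottles, one passes through the upper two rings of the steel ring stand but is stopped by the smallest, lowest ring. Lower that bottle gently from above through the rings, without dropping it, until it stands upright on the lowest ring, and let go of it. Leave the other two bottles standing where they are.

Things in the scene. Friction and masses are not known exactly. Their poses are not given: they have to be found in the camera images.
- bottle_mid: The bottle to move: straight amber glass cylinder 34 mm in diameter, 140 mm tall in all, the top 35 mm being a white cap of the same diameter; paper label. 0.10 to 0.20 kg. Stands loose and upright on the bench. Origin: centre of its flat underside; z up along the bottle.
- stand: Steel stand, fixed. Origin: bench level, on the vertical axis of its 3 level rings (8 mm thick). Inside/outside diameter, height of upper face (mm): top 64/76, 110; middle 54/66, 75; lowest 26/52, 40. Post 12 mm thick, 120 mm high, with 22 mm clamps, 88 mm from the axis along the stand's +x. Base plate 8 mm thick, 110 mm wide in y, x from -50 to 110 mm.
- bottle_slim: Bystander: slim amber bottle with a white cap, straight cylinder 20 mm in diameter and 100 mm tall; it would fall through all three rings. Stands upright on the bench, loose. Origin: centre of its underside.
- bottle_stout: Bystander: stout amber bottle with a white cap, straight cylinder 74 mm in diameter and 120 mm tall; too wide for any ring. Stands upright on the bench, loose. Origin: centre of its underside.
Not all that is in view belongs to the job. What is shaped like the stand but pink is not meant.

How it is judged:
By the outcome, as a careful person would: the job done as asked, in the order asked, and still so for the second after the job is handed in, with the robot touching nothing.
It also fails if it takes over 38 s, if anything falls off the work surface, if the arm or the gripper's body presses on something with over 40 N, if the wrist force passes 120 N, or if a joint passes its speed limit or range.

### The arm

A 6-joint arm with a two-finger parallel gripper is mounted at the origin on the work surface. World frame = base frame: x ahead of the robot, y to its left, z up, the work surface at z = 0. Lengths are in m, angles in rad, forces in N, time in s.
With the tool pointing down it reaches from about 0.15 to 0.775 m from the base axis. Payload 6.1 kg.
Tool frame: the origin (TCP) lies midway between the tips of the shut fingers; the grasp point (between the pads) lies 19 mm behind it; z points along the fingers, y is the line along which they close (so a half turn about z gives the same grasp; the last joint's range is limited). The gripper opens to 85 mm and grips with 20 to 120 N. Pads are 22 mm wide; open, the fingers measure 114 mm over their backs; the gripper's body (76 mm by 85 mm) begins 54 mm behind the grasp point. The pads swing forward as they close: fully open they stand 13 mm farther back than shut.
Start: joints at [1.128, 0.126, -0.04, 1.405, 0, 1.571], TCP at [0.225, 0.474, 0.231] pointing down, gripper open.
Joint ranges: [-2.72, 2.72], [-0.95, 1.95], [-1.27, 1.35], [-1.78, 2.02], [-1.46, 1.47], [-3.14, 3.14]. Speed limits (rad/s): [2.39, 2.39, 3.01, 3.14, 3.14, 3.14].

### API

Orientations are given as a 3x3 rotation matrix whose columns are the frame's x, y, z axes.
In Python, from cell import * gives the robot as it stands.
- The arm moves only by the tool jog_arm, never from a script. Its argument "commands" is text: rows parted by semicolons, each of 7 numbers parted by spaces: the turn, a rotation vector about the world's x, y, z in rad, then the shift along the world's x, y, z in cm, then the finger opening in cm, from 0 to 8.54. In form: rx ry rz tx ty tz claw; .... A call has exactly 5 rows; each row is the pose to reach, as a shift and turn from the pose commanded when the call began; what a row does not reach only later rows make up. A row lasts 1/8 s, in which the tool goes at most 62.5 mm and 10.7 degrees, less where a joint would pass 70% of its speed; a pose out of reach is approached as far as the arm can. A call with a gripper value outside its range is refused whole. The fingers move at their own pace and stop on an object; "grip_force" is the grip in N (left out, the last holds). Time passes only in rows, so rows that repeat a pose let the fingers close, or fill a call up. It gives the time, the measured TCP pose, the force, the opening and the grip force at its end, in the units of the state.
- get_state(): the state, without advancing time (a new reading comes with each control period).
- get_image(name): name is "scene" or "top" or "wrist"; returns a dict with "pixels" (400x640x3 uint8, red, green, blue), "z_map" (400x640 float32, m along the optical axis (not along the pixel's ray), 0 where there is no reading), "camera_matrix" (3x3 intrinsics, pixels), "R" (3x3) and "t" (3): a world point X has camera coordinates R X + t; the wrist camera has in their place "hand_eye" (4x4, takes a point from camera to tool coordinates, whose origin is the TCP and whose axes are the flange's). Camera axes: x right, y down, z forward; pixel columns grow to the right and rows downward; lengths in m; the calibration is good to about 2 mm. A picture is of the moment at which its call begins: read the wrist's pose just before it.
- close_job(): hands the job in; it is judged then, once.
The state is a dict: "t": time; "qpos": joint angles; "dq": joint speeds; "tau": joint torques, N m; "ee_pos": TCP position; "tool_rot": TCP orientation; "force": force on the tool from outside, world axes, zero at the start; "ft_torque": the same for the moment, N m; "width": finger opening in m; "grasp_force": force on a finger pad.
Only numpy, scipy, OpenCV 4.12 (cv2) and the standard library are available. Lean on these libraries where they do the work, as an engineer would, in place of code of your own. Each camera call takes 0.05 s, during which the arm holds its last target. There are 200 camera calls.

## Working session

There is one attempt and no reset: what is moved stays moved. The work goes in short steps, Python scripts to look and compute and a tool call to move; the robot and the scene stay as the last step left them, time stands still between calls to the robot, and variables do not carry over. Pictures are saved under pics/ and viewed, at most 10 in all, crops included, and the job is handed in when it is done.

Besides the shell and the picture viewer there is one more tool, called by a JSON object that holds its "fn" and its "kwargs", one argument or row to a line. jog_arm: Moves the arm, as the interface text tells. Its arguments: {"type":"object","properties":{"commands":{"type":"string"},"grip_force":{"type":"number"}},"required":["commands"]}

```bash
mkdir -p pics; cat > h.py <<'E'
from cell import *
import numpy as np, cv2
def grab(n):
    s=get_state(); im=get_image(n); return s,im
def cloud(im,s=None):
    K=im["camera_matrix"]; z=im["z_map"]; v,u=np.mgrid[:z.shape[0],:z.shape[1]]
    P=np.stack([(u-K[0,2])/K[0,0]*z,(v-K[1,2])/K[1,1]*z,z],-1)
    if "R" in im: W=(P-np.array(im["t"]))@np.array(im["R"])
    else:
        H=np.array(im["hand_eye"]); W=(P@H[:3,:3].T+H[:3,3])@np.array(s["tool_rot"]).T+np.array(s["ee_pos"])
    W[z==0]=np.nan
    return W
E
python3 - <<'E'
from h import *
for n in ("scene","top"):
    s,im=grab(n); cv2.imwrite(f"pics/{n}0.png",im["pixels"][:,:,::-1]); np.savez(f"{n}0.npz",W=cloud(im),px=im["pixels"])
print(s)
E
```

```text
{'t': 0.05, 'qpos': array([ 1.12801545e+00,  1.26383043e-01, -4.06036646e-02,  1.40541253e+00,
       -1.96867362e-05,  1.57079560e+00]), 'dq': array([ 0.00178213, -0.0007552 ,  0.00049901, -0.00032748, -0.00020386,
        0.00109059]), 'tau': array([ 1.33686357e-03, -4.37327778e+01,  3.53973949e+01,  1.38773513e-02,
       -7.81927270e-07,  4.21795505e-06]), 'ee_pos': array([0.22476718, 0.47399658, 0.23052887]), 'tool_rot': array([[-9.03564007e-01,  4.28452609e-01, -6.68984586e-04],
       [ 4.28453131e-01,  9.03562832e-01, -1.45676591e-03],
       [-1.96855464e-05, -1.60290978e-03, -9.99998715e-01]]), 'force': array([-0.26745395, -0.07523255, -0.19561857]), 'ft_torque': array([-0.02305312,  0.00185066, -0.01715172]), 'grasp_force': 0.0, 'width': 0.08540615692350759}
```

View pics/scene0.png

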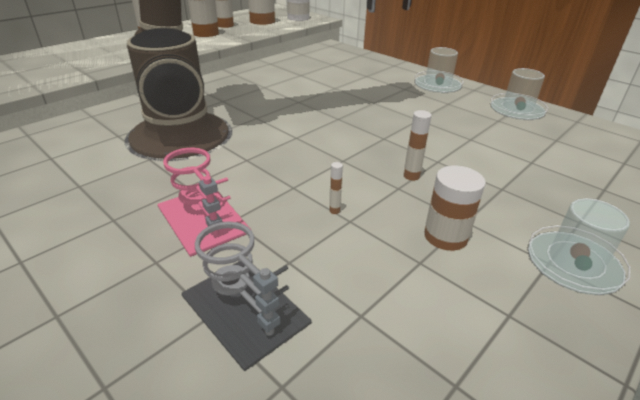

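View pics/top0.png

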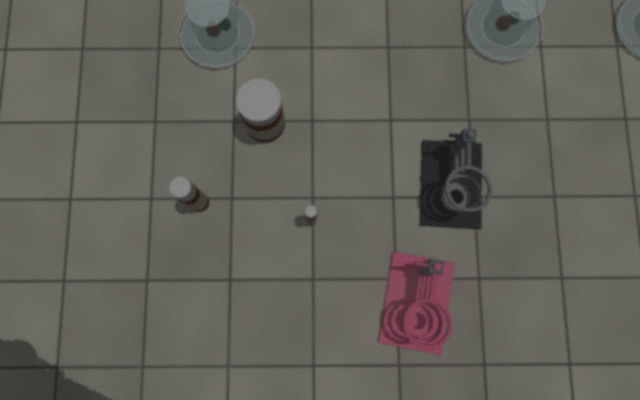

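The scene view shows three capped bottles: slim at (336,188), mid at (419,145) and stout at (456,208). There is a steel stand with a dark base at (240,285) and a pink decoy at (195,200). In the top view, mid is at (180,186), slim at (310,212), stout at (260,105), the steel stand at (465,190) and pink at (420,320). The target is the middle-sized bottle. I'll measure it and check it in a crop.

```bash
cat >> h.py <<'E'
from scipy.optimize import least_squares
def circ(p,r=None):
    c0=p.mean(0)
    f=least_squares(lambda q:np.hypot(*(p-q[:2]).T)-(r or q[2]),[*c0,.03],loss="soft_l1",f_scale=.002)
    return np.round(f.x[:2],4), round(f.x[2],4), len(p)
E
python3 - <<'E'
from h import *
for n,boxes in (("top",dict(mid=(160,170,215,215),slim=(300,200,322,228),stout=(230,75,290,145),stand=(415,125,500,235))),
 ("scene",dict(mid=(400,105,440,185),slim=(325,158,348,216),stout=(422,165,490,250),stand=(180,220,315,365)))):
    d=np.load(f"{n}0.npz"); W=d["W"]
    for k,(a,b,c,e) in boxes.items():
        P=W[b:e,a:c].reshape(-1,3); P=P[np.isfinite(P[:,2])]
        if k!="stand":
            h=P[P[:,2]>.015]; top=h[h[:,2]>np.percentile(h[:,2],99)-.006]
            print(n,k,"zmax",h[:,2].max().round(4),"top mean",top.mean(0).round(4), "side circ",circ(h[h[:,2]<h[:,2].max()-.01][:,:2],{"mid":.017,"slim":.01,"stout":.037}[k]))
        else:
            for z,r in ((.110,.035),(.075,.030)):
                q=P[abs(P[:,2]-z)<.005]
                c=circ(q[:,:2]); 
                for _ in range(3):
                    q2=q[abs(np.hypot(*(q[:,:2]-c[0]).T)-r)<.006]; c=circ(q2[:,:2],r)
                print(n,"ring",z,c)
            q=P[abs(P[:,2]-.008)<.004]; print("base",np.round(cv2.boxPoints(cv2.minAreaRect(q[:,:2].astype(np.float32))),3).tolist())
            q=P[P[:,2]>.115]; print("posttop",q.mean(0),len(q))
a=np.load("scene0.npz")["px"][90:360,170:500,::-1]
cv2.imwrite("pics/crop.png",cv2.resize(a,None,fx=2,fy=2,interpolation=cv2.INTER_CUBIC))
E
```

```text
top mid zmax 0.145 top mean [0.4887 0.243  0.1399] side circ (array([0.4892, 0.2436]), np.float64(0.03), 421)
top slim zmax 0.1039 top mean [0.4566 0.0426 0.0997] side circ (array([0.4571, 0.0426]), np.float64(0.03), 81)
top stout zmax 0.1236 top mean [0.6373 0.1269 0.12  ] side circ (array([0.6385, 0.1272]), np.float64(0.03), 758)
top ring 0.11 (array([ 0.4912, -0.2103]), np.float64(0.03), 533)
top ring 0.075 (array([ 0.4904, -0.2099]), np.float64(0.03), 329)
base [[0.41600000858306885, -0.2750000059604645], [0.6129999756813049, -0.3050000071525574], [0.6340000033378601, -0.164000004529953], [0.43700000643730164, -0.1340000033378601]]
posttop [ 0.57812405 -0.21598253  0.11941872] 47
scene mid zmax 0.1408 top mean [0.4921 0.2379 0.1389] side circ (array([0.5054, 0.2162]), np.float64(0.03), 995)
scene slim zmax 0.1015 top mean [0.4601 0.0386 0.0988] side circ (array([0.4577, 0.0411]), np.float64(0.03), 419)
scene stout zmax 0.1216 top mean [0.6414 0.121  0.1194] side circ (array([0.6392, 0.1257]), np.float64(0.03), 2332)
scene ring 0.11 (array([ 0.5024, -0.2107]), np.float64(0.03), 251)h.py:15: RuntimeWarning: Mean of empty slice.
  c0=p.mean(0)
  ret = um.true_divide(
Traceback (most recent call last):
  File "h.py", line 16, in circ
    f=least_squares(lambda q:np.hypot(*(p-q[:2]).T)-(r or q[2]),[*c0,.03],loss="soft_l1",f_scale=.002)
ValueError: Initial guess is outside of provided bounds
```

```bash
python3 - <<'E'
from h import *
a=np.load("scene0.npz")["px"][90:360,170:500,::-1]
cv2.imwrite("pics/crop.png",cv2.resize(a,None,fx=2,fy=2,interpolation=cv2.INTER_CUBIC))
E
```

```text
(no output)
```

View pics/crop.png

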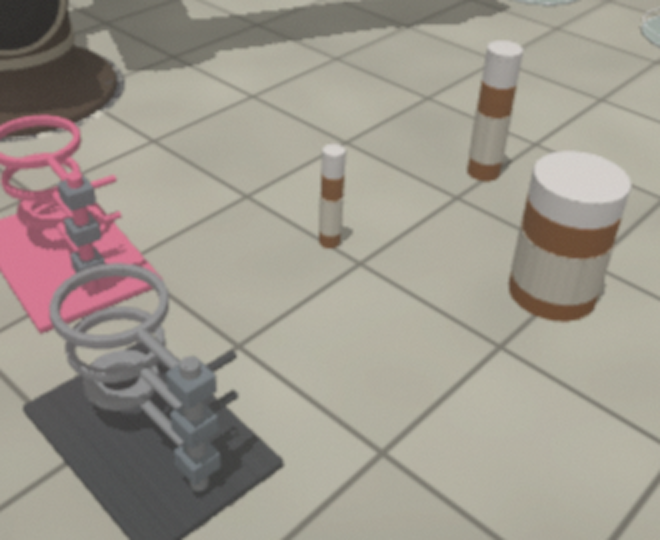

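The crop confirms it. The bottle at (495,110) is mid: 140 mm tall by measurement and 34 mm across. Slim is at (332,195), stout at (570,235), the steel stand at (125,350) and pink at (60,200). Mid stands at about (0.489, 0.243) and the stand axis is at about (0.491, -0.210).

{"fn": "jog_arm", "kwargs": {
  "commands": "0 0 0.15 5 -4.5 1 8.5; 0 0 0.3 10 -9 1.5 8.5; 0 0 0.44 15 -13.5 1.5 8.5; 0 0 0.44 20 -18 1.5 8.5; 0 0 0.44 24 -21.5 1.5 8.5",
  "grip_force": 40
}}

```text
t: 0.72
ee_pos: [0.4581, 0.2648, 0.2461]
tool_rot: [[-1.0, 0.003, -0.0], [0.003, 1.0, 0.0], [0.0, 0.0, -1.0]]
force: [0.2, 0.5, -0.4]
width: 0.0851
grasp_force: 0.0
```

{"fn": "jog_arm", "kwargs": {
  "commands": "0 0 0 2.4 -1.6 0 8.5; 0 0 0 2.4 -1.6 0 8.5; 0 0 0 2.4 -1.6 0 8.5; 0 0 0 2.4 -1.6 0 8.5; 0 0 0 2.4 -1.6 0 8.5"
}}

```text
t: 1.35
ee_pos: [0.4803, 0.2511, 0.2465]
tool_rot: [[-1.0, 0.001, 0.0], [0.001, 1.0, 0.0], [-0.0, 0.0, -1.0]]
force: [1.0, -0.5, 0.1]
width: 0.0852
grasp_force: 0.0
```

```bash
python3 - <<'E'
from h import *
s,im=grab("wrist"); W=cloud(im,s); cv2.imwrite("pics/w1.png",im["pixels"][:,:,::-1])
print(s["ee_pos"],s["tool_rot"].round(3).tolist(),s["t"],s["force"])
m=(W[...,2]>.11)&(W[...,2]<.16)&(abs(W[...,0]-.489)<.04)&(abs(W[...,1]-.243)<.04)
top=m&(W[...,2]>.132); P=W[top]
print(len(P),P.mean(0),np.median(P,0),circ(P[:,:2]), (P.min(0)+P.max(0))/2,P.max(0)-P.min(0))
c,r=cv2.minEnclosingCircle(P[:,:2].astype(np.float32)); print(c,r)
E
```

```text
[0.48028556 0.25110995 0.24646394] [[-1.0, 0.001, 0.0], [0.001, 1.0, 0.0], [-0.0, 0.0, -1.0]] 1.35 [ 1.01165718 -0.49455491  0.12036741]
1506 [0.48981527 0.24346711 0.14007922] [0.48973553 0.24348813 0.14031265] (array([0.49  , 0.2435]), np.float64(0.0119), 1506) [0.49080866 0.24313299 0.13732529] [0.03296041 0.03308368 0.01050451]
(0.4907977283000946, 0.24348077178001404) 0.017029205337166786
```

View pics/w1.png

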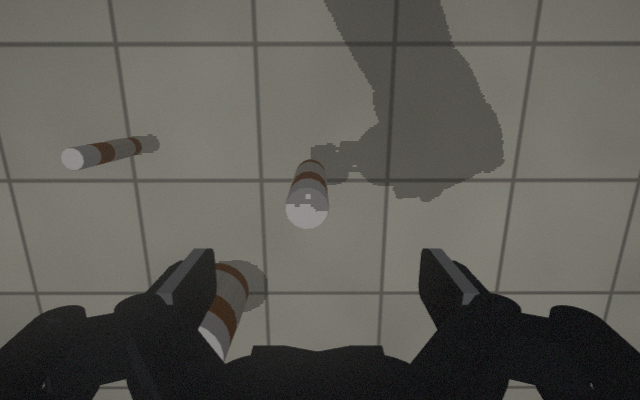

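The wrist view shows the target cap at (307,208) between the open fingers. Slim is at (110,150) and stout at (230,300). The cap centre is (0.490, 0.2435), so I need +1.0 cm in x and -0.76 cm in y.

{"fn": "jog_arm", "kwargs": {
  "commands": "0 0 0 1 -0.8 0 8.5; 0 0 0 1 -0.8 0 8.5; 0 0 0 1 -0.8 -3 8.5; 0 0 0 1 -0.8 -6 8.5; 0 0 0 1 -0.8 -6 8.5"
}}

```text
t: 2.02
ee_pos: [0.4898, 0.2416, 0.1842]
tool_rot: [[-1.0, 0.003, -0.004], [0.003, 1.0, -0.002], [0.004, -0.002, -1.0]]
force: [-0.1, -0.3, -0.3]
width: 0.0851
grasp_force: 0.0
```

{"fn": "jog_arm", "kwargs": {
  "commands": "0 0 0 0 0.2 -3 8.5; 0 0 0 0 0.2 -6 8.5; 0 0 0 0 0.2 -8.5 8.5; 0 0 0 0 0.2 -9.5 8.5; 0 0 0 0 0.2 -9.5 8.5"
}}

```text
t: 2.65
ee_pos: [0.4912, 0.2445, 0.0919]
tool_rot: [[-1.0, 0.003, 0.0], [0.003, 1.0, 0.0], [-0.0, 0.0, -1.0]]
force: [0.8, -0.4, 0.6]
width: 0.0848
grasp_force: 0.0
```

{"fn": "jog_arm", "kwargs": {
  "commands": "0 0 0 0 0 0 5; 0 0 0 0 0 0 4; 0 0 0 0 0 0 3; 0 0 0 0 0 0 2.5; 0 0 0 0 0 0 2.5",
  "grip_force": 40
}}

```text
t: 3.28
ee_pos: [0.4914, 0.2443, 0.0921]
tool_rot: [[-1.0, 0.003, 0.001], [0.003, 1.0, -0.0], [-0.001, -0.0, -1.0]]
force: [0.1, -2.5, 5.7]
width: 0.0332
grasp_force: 39.5
```

{"fn": "jog_arm", "kwargs": {
  "commands": "0 0 0 0 0 0.5 2.5; 0 0 0 0 0 2 2.5; 0 0 0 0 0 5 2.5; 0 0 0 0 0 9 2.5; 0 0 0 0 0 13 2.5",
  "grip_force": 40
}}

```text
t: 3.9
ee_pos: [0.4908, 0.2444, 0.2231]
tool_rot: [[-1.0, 0.003, -0.0], [0.003, 1.0, 0.0], [0.0, 0.0, -1.0]]
force: [0.6, 0.9, -0.9]
width: 0.0329
grasp_force: 39.9
```

{"fn": "jog_arm", "kwargs": {
  "commands": "0 0 0 0 0 3 2.5; 0 0 0 0 -1.5 4.5 2.5; 0 0 0 0 -4 4.5 2.5; 0 0 0 0 -7 4.5 2.5; 0 0 0 0 -10 4.5 2.5"
}}

```text
t: 4.53
ee_pos: [0.4904, 0.1427, 0.2658]
tool_rot: [[-1.0, 0.003, -0.001], [0.003, 1.0, -0.001], [0.001, -0.001, -1.0]]
force: [0.8, 0.3, -2.3]
width: 0.033
grasp_force: 40.1
```

{"fn": "jog_arm", "kwargs": {
  "commands": "0 0 0 0 -4 0 2.5; 0 0 0 0 -8 0 2.5; 0 0 0 0 -12 0 2.5; 0 0 0 0 -16 0 2.5; 0 0 0 0 -19 0 2.5"
}}

```text
t: 5.15
ee_pos: [0.49, -0.0478, 0.2659]
tool_rot: [[-1.0, 0.004, -0.001], [0.004, 1.0, -0.0], [0.001, -0.0, -1.0]]
force: [0.6, 0.9, -2.2]
width: 0.0334
grasp_force: 40.0
```

{"fn": "jog_arm", "kwargs": {
  "commands": "0 0 0 0 -3 0 2.5; 0 0 0 0 -5.5 0 2.5; 0 0 0 0 -6 0 2.5; 0 0 0 0 -6 0 2.5; 0 0 0 0 -6 0 2.5"
}}

```text
t: 5.78
ee_pos: [0.4908, -0.105, 0.2662]
tool_rot: [[-1.0, 0.002, -0.0], [0.002, 1.0, 0.0], [0.0, 0.0, -1.0]]
force: [-0.2, -0.3, -2.8]
width: 0.0333
grasp_force: 40.1
```

```bash
python3 - <<'E'
from h import *
s,im=grab("wrist"); W=cloud(im,s); cv2.imwrite("pics/w2.png",im["pixels"][:,:,::-1])
np.savez("w2.npz",W=W)
print(s["ee_pos"],s["tool_rot"].round(3).tolist(),s["t"],s["force"])
for n in ("wrist","top"):
    if n=="top": s,im=grab(n); W=cloud(im); cv2.imwrite("pics/t2.png",im["pixels"][:,:,::-1])
    for z,r in ((.110,.035),(.075,.030)):
        q=W[(abs(W[...,2]-z)<.005)&(np.hypot(W[...,0]-.491,W[...,1]+.21)<.05)][:,:2]
        c=[np.array([.491,-.21])]
        for _ in range(4):
            q2=q[abs(np.hypot(*(q-c[0]).T)-r)<.006]
            if len(q2)<20: break
            c=circ(q2,r)
        print(n,z,c,len(q))
E
```

```text
[ 0.49080266 -0.10504783  0.26621773] [[-1.0, 0.002, -0.0], [0.002, 1.0, 0.0], [0.0, 0.0, -1.0]] 5.775 [-0.24537011 -0.30507271 -2.77888463]
wrist 0.11 (array([ 0.4921, -0.2103]), np.float64(0.03), 1825) 1898
wrist 0.075 (array([ 0.4918, -0.2098]), np.float64(0.03), 892) 928
top 0.11 (array([ 0.4903, -0.2105]), np.float64(0.03), 395) 395
top 0.075 (array([ 0.4905, -0.2096]), np.float64(0.03), 305) 312
```

View pics/w2.png

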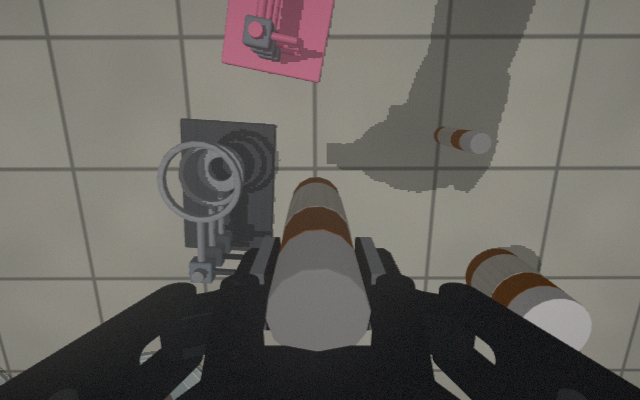

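The wrist view shows the bottle held at (318,250), the steel ring at (200,180) and its post at (202,272). Pink is at (280,35). The ring axis is (0.491, -0.210). Next I'll check the held bottle's axis and underside.

```bash
python3 - <<'E'
from h import *
W=np.load("w2.npz")["W"]
P=W[(W[...,2]>.15)&(abs(W[...,0]-.491)<.04)&(abs(W[...,1]+.105)<.0185)]
print("zmin",np.percentile(P[:,2],[0,.5,2,99]).round(4))
f=least_squares(lambda q:np.hypot(P[:,0]-q[0]-q[2]*(P[:,2]-.2),P[:,1]-q[1]-q[3]*(P[:,2]-.2))-.017,[.491,-.105,0,0],loss="soft_l1",f_scale=.001)
S=P[P[:,2]<.29]
f=least_squares(lambda q:np.hypot(S[:,0]-q[0]-q[2]*(S[:,2]-.2),S[:,1]-q[1]-q[3]*(S[:,2]-.2))-.017,[.491,-.105,0,0],loss="soft_l1",f_scale=.001)
print("axis at z=.2 and slopes",f.x.round(4),np.median(abs(f.fun)))
E
```

```text
zmin [0.1756 0.1869 0.215  0.3639]
axis at z=.2 and slopes [ 0.4903 -0.1055  0.0069  0.0074] 0.0002549222711860921
```

{"fn": "jog_arm", "kwargs": {
  "commands": "0 0 0 0.1 -4 0 2.5; 0 0 0 0.1 -8 0 2.5; 0 0 0 0.1 -10.5 0 2.5; 0 0 0 0.1 -10.5 0 2.5; 0 0 0 0.1 -10.5 0 2.5"
}}

```text
t: 6.5
ee_pos: [0.492, -0.2098, 0.2663]
tool_rot: [[-1.0, 0.002, -0.0], [0.002, 1.0, 0.001], [0.0, 0.001, -1.0]]
force: [0.4, 0.6, -1.0]
width: 0.0331
grasp_force: 40.5
```

{"fn": "jog_arm", "kwargs": {
  "commands": "0 0 0 0 0 -1.5 2.5; 0 0 0 0 0 -3 2.5; 0 0 0 0 0 -4.5 2.5; 0 0 0 0 0 -5.5 2.5; 0 0 0 0 0 -5.5 2.5"
}}

```text
t: 7.12
ee_pos: [0.4914, -0.2104, 0.2102]
tool_rot: [[-1.0, 0.003, -0.002], [0.003, 1.0, 0.001], [0.002, 0.001, -1.0]]
force: [-0.0, 0.3, -1.2]
width: 0.0331
grasp_force: 40.5
```

{"fn": "jog_arm", "kwargs": {
  "commands": "0 0 0 0 0 -1.5 2.5; 0 0 0 0 0 -3 2.5; 0 0 0 0 0 -4.5 2.5; 0 0 0 0 0 -6 2.5; 0 0 0 0 0 -6.5 2.5"
}}

```text
t: 7.75
ee_pos: [0.4913, -0.2104, 0.1448]
tool_rot: [[-1.0, 0.003, -0.002], [0.003, 1.0, 0.001], [0.002, 0.001, -1.0]]
force: [-0.5, -1.5, -2.4]
width: 0.0329
grasp_force: 40.5
```

{"fn": "jog_arm", "kwargs": {
  "commands": "0 0 0 0 0 -0.3 2.5; 0 0 0 0 0 -0.6 2.5; 0 0 0 0 0 -0.8 2.5; 0 0 0 0 0 -0.9 2.5; 0 0 0 0 0 -0.9 2.5"
}}

```text
t: 8.38
ee_pos: [0.492, -0.2106, 0.1374]
tool_rot: [[-1.0, 0.003, 0.0], [0.003, 1.0, -0.0], [-0.0, -0.0, -1.0]]
force: [0.3, -0.4, -1.0]
width: 0.033
grasp_force: 40.5
```

{"fn": "jog_arm", "kwargs": {
  "commands": "0 0 0 0 0 -0.1 2.5; 0 0 0 0 0 -0.2 2.5; 0 0 0 0 0 -0.3 2.5; 0 0 0 0 0 -0.4 2.5; 0 0 0 0 0 -0.4 2.5"
}}

```text
t: 9.0
ee_pos: [0.4919, -0.2106, 0.1332]
tool_rot: [[-1.0, 0.003, -0.0], [0.003, 1.0, 0.0], [0.0, 0.0, -1.0]]
force: [0.3, 0.8, -2.0]
width: 0.033
grasp_force: 40.5
```

{"fn": "jog_arm", "kwargs": {
  "commands": "0 0 0 0 0 -0.05 2.5; 0 0 0 0 0 -0.1 2.5; 0 0 0 0 0 -0.1 2.5; 0 0 0 0 0 -0.1 2.5; 0 0 0 0 0 -0.1 2.5"
}}

```text
t: 9.62
ee_pos: [0.492, -0.2106, 0.1323]
tool_rot: [[-1.0, 0.003, 0.0], [0.003, 1.0, -0.0], [-0.0, -0.0, -1.0]]
force: [0.4, 0.1, -1.6]
width: 0.033
grasp_force: 40.5
```

{"fn": "jog_arm", "kwargs": {
  "commands": "0 0 0 0 0 -0.05 2.5; 0 0 0 0 0 -0.1 2.5; 0 0 0 0 0 -0.1 2.5; 0 0 0 0 0 -0.1 2.5; 0 0 0 0 0 -0.1 2.5"
}}

```text
t: 10.25
ee_pos: [0.4923, -0.2107, 0.1321]
tool_rot: [[-1.0, 0.003, 0.001], [0.003, 1.0, -0.0], [-0.001, -0.0, -1.0]]
force: [-0.7, 1.2, 6.0]
width: 0.0333
grasp_force: 41.0
```

Contact: the upward force is 6 N at the expected height. Releasing now.

{"fn": "jog_arm", "kwargs": {
  "commands": "0 0 0 0 0 0 3.5; 0 0 0 0 0 0 4; 0 0 0 0 0 0 5; 0 0 0 0 0 0 6.5; 0 0 0 0 0 0 8",
  "grip_force": 20
}}

```text
t: 10.88
ee_pos: [0.492, -0.2106, 0.1312]
tool_rot: [[-1.0, 0.003, -0.0], [0.003, 1.0, 0.0], [0.0, 0.0, -1.0]]
force: [0.4, 0.1, 0.6]
width: 0.0795
grasp_force: 0.0
```

```bash
python3 - <<'E'
from h import *
s,im=grab("scene"); cv2.imwrite("pics/s3.png",cv2.resize(im["pixels"][60:360,130:500,::-1],None,fx=2,fy=2)); print(s["width"],s["force"],s["t"])
E
```

```text
0.07953817603183075 [0.40107942 0.12135287 0.57469673] 10.875
```

View pics/s3.png

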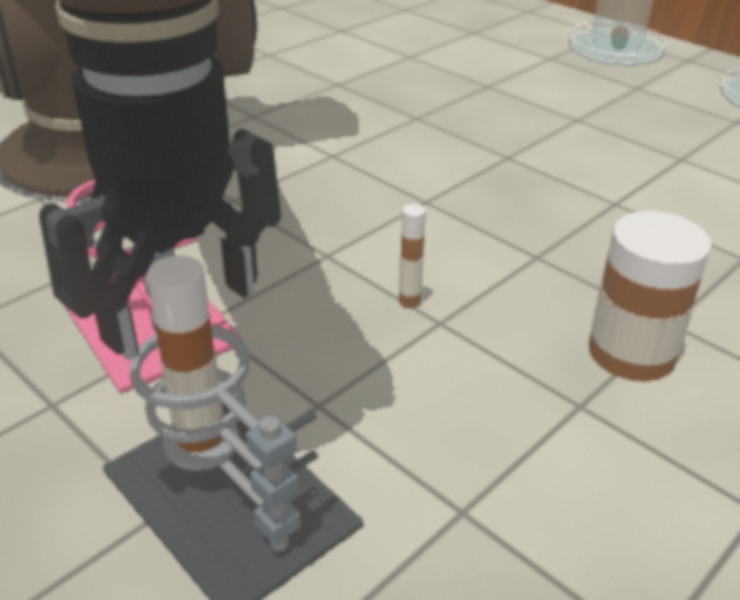

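The released bottle stands upright through the rings at (190,350), with its base on the lowest ring at (200,450). Slim at (412,255) and stout at (650,295) are untouched. I'll retreat straight up.

{"fn": "jog_arm", "kwargs": {
  "commands": "0 0 0 0 0 1 8.5; 0 0 0 0 0 3 8.5; 0 0 0 0 0 6 8.5; 0 0 0 0 0 10 8.5; 0 0 0 0 0 12 8.5"
}}

```text
t: 11.55
ee_pos: [0.4926, -0.2109, 0.2544]
tool_rot: [[-1.0, 0.003, 0.003], [0.003, 1.0, -0.001], [-0.003, -0.001, -1.0]]
force: [0.1, 0.3, -0.1]
width: 0.0847
grasp_force: 0.0
```

{"fn": "jog_arm", "kwargs": {
  "commands": "0 0 0 0 0 2 8.5; 0 0 0 0 0 2 8.5; 0 0 0 0 0 2 8.5; 0 0 0 0 0 2 8.5; 0 0 0 0 0 2 8.5"
}}

```text
t: 12.18
ee_pos: [0.4917, -0.2105, 0.2706]
tool_rot: [[-1.0, 0.003, -0.001], [0.003, 1.0, 0.001], [0.001, 0.001, -1.0]]
force: [0.5, -0.5, -1.1]
width: 0.0848
grasp_force: 0.0
```

```bash
python3 - <<'E'
from h import *
s,im=grab("scene"); W=cloud(im)
P=W[(W[...,2]>.125)&(W[...,2]<.2)&(np.hypot(W[...,0]-.491,W[...,1]+.21)<.05)]; q=P[P[:,2]<.173]
f=least_squares(lambda p:np.hypot(q[:,0]-p[0]-p[2]*(q[:,2]-.15),q[:,1]-p[1]-p[3]*(q[:,2]-.15))-.017,[.491,-.21,0,0],loss="soft_l1",f_scale=.001)
print(P[:,2].max(),f.x.round(4),s["force"],s["ee_pos"],s["t"])
E
```

```text
0.18094758258474408 [ 4.906e-01 -2.123e-01 -2.100e-03  3.000e-04] [ 0.46180865 -0.50698428 -1.11845041] [ 0.49171044 -0.21053106  0.27055325] 12.175
```

The bottle is upright with its top at 0.181 m, so its base is on the lowest ring, and it is centred.

```bash
python3 -c "
from cell import *
print(close_job())"
```

```text
the job is handed in; nothing more can be done
None
```

The middle bottle stands upright on the lowest ring of the steel stand and has been released, the other two bottles were left where they stood, and the job was handed in at about 12 s.

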